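# Load a turned spindle blank into the spring-gate holder

## Robot

A 6-joint arm with a two-finger parallel gripper is mounted at the origin on a cart in front of the work surface, level with it; the furniture and walls round the work are solid. World frame = base frame: x ahead of the robot, y to its left, z up, the work surface at z = 0. Lengths are in m, angles in rad, forces in N, time in s.
With the tool pointing down it reaches from about 0.35 to 0.975 m from the base axis. Payload 4.9 kg.
Tool frame: the origin (TCP) lies on the centre line of the jaws, within the pads' length; the fingertips stand 8 mm ahead of it and the grasp point (between the pads) lies 11 mm behind it; z points along the fingers, y is the direction in which the jaws open and shut (so a half turn about z gives the same grasp; the last joint's range is limited). The gripper opens to 85 mm and grips with 20 to 120 N. Pads are 22 mm wide; open, the fingers measure 114 mm over their backs; the gripper's body (76 mm by 85 mm) begins 54 mm behind the grasp point. The pads swing forward as they close: fully open they stand 13 mm farther back than shut.
Start: joints at [1, 0.053, 1.613, -0, 1.476, -0.119], TCP at [0.273, 0.562, 0.239] pointing down, gripper open.
Joint ranges: [-3.01, 3.01], [-1.01, 2.22], [0.06, 2.58], [-1.02, 4.17], [0.09, 2.62], [-3.14, 3.14]. Speed limits (rad/s): [2.57, 2.57, 3.14, 3.14, 3.14, 3.14].

## Interface

Orientations are given as a unit quaternion [w, x, y, z].
In Python, from plant import manip gives the robot as it stands.
- The arm moves only by the tool step_arm, never from a script. Its argument "deltas" is a list of rows, each a list of 7 numbers: the shift along the tool's x, y, z in m, then the turn, a rotation vector about the tool's x, y, z in rad, then the gripper command: -1 is fully open, 1 is shut, values between are in proportion. In form: [[dx, dy, dz, ax, ay, az, hand], ...]. A call has 1 to 20 rows; each row is the pose to reach, as a shift and turn from the pose commanded when the call began, along the tool's axes at that moment; what a row does not reach only later rows make up. A row lasts 1/10 s, in which the tool goes at most 50 mm and 8.59 degrees, less where a joint would pass 70% of its speed; a pose out of reach is approached as far as the arm can. A call with a gripper value outside its range is refused whole. The fingers move at their own pace and stop on an object; the grip force is fixed at half the most. Time passes only in rows, so rows that repeat a pose let the fingers close. It gives the time, the measured TCP pose, the force and the opening at its end, in the units of the state.
- manip.state(): the state, without advancing time (a new reading comes with each control period).
- manip.grab_frame(name): name is "side" or "top" or "wrist"; returns the picture (480x640x3 uint8, red, green, blue); there is no depth.
- manip.get_calibration(name): a dict with "fov_y" (degrees; the focal length in pixels is half the picture's height over the tangent of half this angle, whatever the lens; pixels are square), "cx", "cy" (the principal point, pixels), "R" (3x3) and "t" (3): a world point X has camera coordinates R X + t. Camera axes: x right, y down, z forward; pixel columns grow to the right and rows downward; lengths in m; the calibration is good to about 2 mm. The wrist camera is an equidistant fisheye: a pixel r from the principal point sees the ray r / f radians off the axis. A picture is of the moment at which its call begins: read the wrist's pose just before it. get_calibration takes no time and is no camera call; for the wrist camera it gives the pose at the moment of the call.
- manip.job_done(): hands the job in, once; it reports no verdict.
The state is a dict: "time": time; "joint_pos": joint angles; "joint_vel": joint speeds; "joint_efforts": joint torques, N m; "tool_pos": TCP position; "tool_rot": TCP orientation; "contact_force": force on the tool from outside, world axes, zero at the start; "ft_torque": the same for the moment, N m; "gripper_width": opening from 0.0 (shut) to 1.0 (fully open).
Only numpy, scipy, OpenCV 4.12 (cv2) and the standard library are available. Lean on these libraries where they do the work, as an engineer would, in place of code of your own. Each camera call takes 0.05 s, during which the arm holds its last target.

## Task

Take the one blank with a round tenon at each end out of the crate (the other long stick is square right to its ends and stays there) and load it into the spring holder: push the spring gate back with the end of the blank, hold it open while you lower the blank level on to the bed, then let the gate come back over the blank's end, so that the blank lies on the bed, caught under both lips and pressed fully home against the fixed end stop. Leave everything else in the crate and do not disturb the other things on the bench.

Things in the scene. Friction and masses are not known exactly. Their poses are not given: they have to be found in the camera images.
- spindle: the blank to load: light wood, 144 mm long, ends alike; middle part square, 100 x 32 x 32 mm, with flat sides to grip, then at each end a round tenon 26 mm in diameter, 22 mm long, on the axis. About 0.12 kg. Origin at the centre of its underside, x along its length, z up. It lies flat in the crate with free room beside its middle
- spindle_mid (a point): the centre of the blank, 16 mm above its origin
- square_stick: the wrong stick: same wood, 160 x 32 x 32 mm, square to its ends, no tenons; stays in the crate. Origin at the centre of its underside, x along its length. It and the blank may be in either half of the crate
- crate: open wooden crate, fixed, 222 (x) x 272 (y) x 50 mm high, walls and floor 6 mm thick, standing 12 mm above the bench on steel bars; origin at the centre of its underside
- wedge_b: wooden wedge, 89 x 46 x 26 mm, lying in the crate; stays there. Origin at the centre of its underside
- blank_e: octagonal wood blank, 58 x 61 x 36 mm, lying in the crate; stays there. Origin at the centre of its underside
- holder: the spring holder, fixed on the bench: plywood board 300 x 90 x 15 mm, from x = -105 to +195 mm, carrying in line an end stop (-x end), a raised bed and a sliding spring gate with its spring barrel behind (+x end). Origin on the bench top below the middle of the seat, x from the end stop towards the gate, z up
- seat (a point): where the centre of the loaded blank belongs: on the holder's x axis, 51 mm above its origin. The blank then lies along x on the dark wooden bed (84 long, 28 wide, top 35 mm above the holder's origin and 20 mm above the board, so fingers can straddle it), one end against the end stop, the other against the gate
- stop_lip (a point): tip of the fixed steel lip, at its underside, middle: x = -60 mm, 67 mm above the holder's origin. The lip is 60 mm wide, 10 mm thick (top at 77 mm) and overhangs the end stop's face (x = -72 mm) by 12 mm. With its centre 13 mm or more from the seat towards the gate, the blank clears this lip on the way down
- gate (a joint): how far the gate is pushed back along the holder's +x (m): 0 empty and shut, 0.006 with the blank home, 0.040 its stop. A spring pushes it shut: 3 N at 0, 4 N at 0.006, 7 N at 0.028
- gate_tip (a point): middle of the gate's upper front face: flat, upright, 60 mm wide, 67 to 105 mm above the holder's origin, at x = +60 mm when shut. Below 67 mm the face is set back 6 mm, so the upper part forms a lip. A blank held above the fixed lip can press on this face and slide down it; once down, the gate snaps over the tenon and pushes the blank to the end stop
- sanding_block: sanding block, 123 x 102 x 31 mm, lying on a thick batten; a bystander
- blank_b: octagonal wood blank, 66 x 65 x 53 mm, standing on the same thick batten; a bystander
- abrasive_roll: roll of abrasive cloth, 74 x 59 x 50 mm, standing on a thin batten; a bystander
Things that resemble listed ones, but are neither listed nor needed, are in the scene too. Leave any black look-alike of the wedge_b alone.

How it is judged:
On the way, in this order (a step that is already met when the one before it is completed fails the run):
1. the tenoned blank is lifted out of the crate (z of spindle in the frame of crate above 0.06 m), for 0.1 s.
2. the gate is held pushed back, 16 mm or more, with the blank at the holder (value of joint gate above 0.016 m and horizontal distance between spindle_mid and seat below 0.05 m), for 0.2 s.
At the end, for the whole second after the job is handed in: Tenoned blank at rest in the holder: centre within 7 mm of the seat point, at most 4 mm short of the end stop and 3 mm above the bed, in line within 5 degrees, gate over its end (joint 0.002 to 0.010). Square stick, wedge and octagonal blank still in the crate (distance between spindle_mid and seat below 0.007 m and x of spindle_mid in the frame of holder below 0.004 m and z of spindle_mid in the frame of holder below 0.054 m and angle between the x axis of spindle and the x axis of holder, either way round below 0.09 rad and value of joint gate between 0.002 and 0.01 m and linear speed of spindle below 0.02 m/s and horizontal distance between each of square_stick, wedge_b, blank_e and crate below 0.16 m and z of each of square_stick, wedge_b, blank_e in the frame of crate below 0.045 m); the robot touches nothing.
It fails at once if a bystander on the battens (sanding block, octagonal blank, abrasive roll) is moved by more than 30 mm (distance of any of sanding_block, blank_b, abrasive_roll from where it was at the start of the episode above 0.03 m).
It also fails if it takes over 45 s, if anything falls off the work surface, if the arm or the gripper's body presses on something with over 40 N, if the wrist force passes 120 N, or if a joint passes its speed limit or range.

## Working session

There is one attempt and no reset: what is moved stays moved. The work goes in short steps, Python scripts to look and compute and a tool call to move; the robot and the scene stay as the last step left them, time stands still between calls to the robot, and variables do not carry over. Pictures are saved under pics/ and viewed, and the job is handed in when it is done.

Besides the shell and the picture viewer there is one more tool, called after "Request:" as name(argument=value, ...), one argument or row to a line, values as JSON. step_arm: Moves the arm, as the interface text tells. Its arguments: {"type":"object","properties":{"deltas":{"type":"array"}},"required":["deltas"]}

```bash
mkdir -p pics; ls
cat > h.py <<'E'
import numpy as np, cv2
from plant import manip
def grab(name,fn):
    c=manip.get_calibration(name); im=np.array(manip.grab_frame(name)); cv2.imwrite('pics/'+fn,im[:,:,::-1]); return im,c
def f(c): return 240/np.tan(np.radians(c['fov_y'])/2)
def ray(c,u,v,fish=False):
    d=np.array([u-c['cx'],v-c['cy']],float)
    if fish:
        r=np.hypot(*d);th=r/f(c);d=np.array([*(d/max(r,1e-9)*np.sin(th)),np.cos(th)])
    else: d=np.array([*(d/f(c)),1])
    R=np.array(c['R']);t=np.array(c['t']);return -R.T@t, R.T@d
def onz(c,u,v,z,fish=False):
    o,d=ray(c,u,v,fish);return o+d*(z-o[2])/d[2]
def proj(c,X,fish=False):
    p=np.array(c['R'])@np.array(X)+np.array(c['t'])
    if fish:
        r=np.hypot(p[0],p[1]);th=np.arctan2(r,p[2]);q=p[:2]/r*th*f(c)
    else:q=p[:2]/p[2]*f(c)
    return q+[c['cx'],c['cy']]
E
python3 - <<'E'
from h import *
for n in ['top','side','wrist']:
    im,c=grab(n,n+'0.png'); print(n,c)
print(manip.state())
E
```

```text
pics
top {'fov_y': 47.50025294414047, 'cx': 322.061295558283, 'cy': 245.60269423619135, 'R': array([[-0.01987993, -0.99978301,  0.00622254],
       [-0.9993428 ,  0.01968172, -0.03044016],
       [ 0.03031109, -0.0068236 , -0.99951722]]), 't': array([0.24042817, 0.54880909, 1.53673547])}
side {'fov_y': 43.572385120272294, 'cx': 329.3512244516177, 'cy': 235.4398569372752, 'R': array([[-0.23465441, -0.97207747, -0.00164421],
       [-0.52606769,  0.12841196, -0.84069207],
       [ 0.81742895, -0.19640714, -0.54151098]]), 't': array([0.3489525 , 0.33583721, 1.41293853])}
wrist {'fov_y': 65.70646984690485, 'cx': 311.2049944325117, 'cy': 240.8470524663251, 'R': array([[ 0.4374723 ,  0.89923024, -0.00172223],
       [ 0.85886352, -0.4172651 ,  0.29705771],
       [ 0.26640465, -0.13143368, -0.95485797]]), 't': array([-0.62454045, -0.03630913,  0.38100152])}
{'time': 0.15, 'joint_pos': array([ 1.00000073e+00,  5.32059332e-02,  1.61400221e+00,  8.89207457e-06,
        1.47598794e+00, -1.18990652e-01]), 'joint_vel': array([ 0.00032656, -0.00334716, -0.00378782,  0.00080367,  0.00299247,
       -0.00026673]), 'joint_efforts': array([ 8.75335027e-04, -3.94241917e+01, -3.70722485e+01, -8.97923587e-05,
        4.60817304e-03, -2.37449433e-05]), 'tool_pos': array([0.27259986, 0.56188494, 0.23833087]), 'tool_rot': array([-2.75222373e-04,  2.23986340e-01,  9.74591954e-01, -7.53008491e-04]), 'contact_force': array([ 0.41420127,  0.91748201, -0.17820978]), 'ft_torque': array([ 0.03515488, -0.01976414, -0.01220642]), 'gripper_width': 1.0020752135847142}
```

View pics/top0.png

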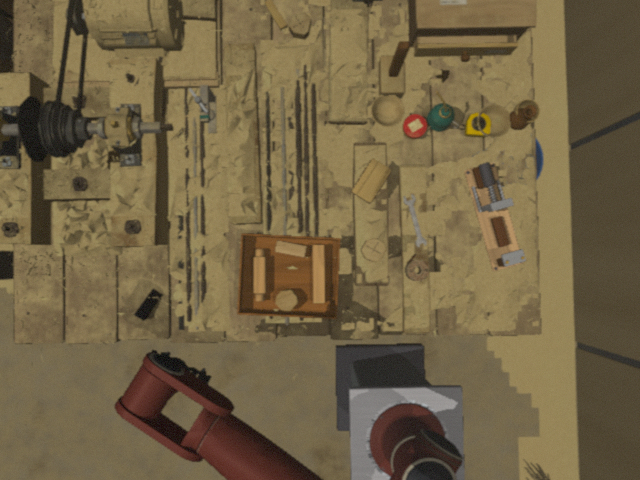

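View pics/side0.png

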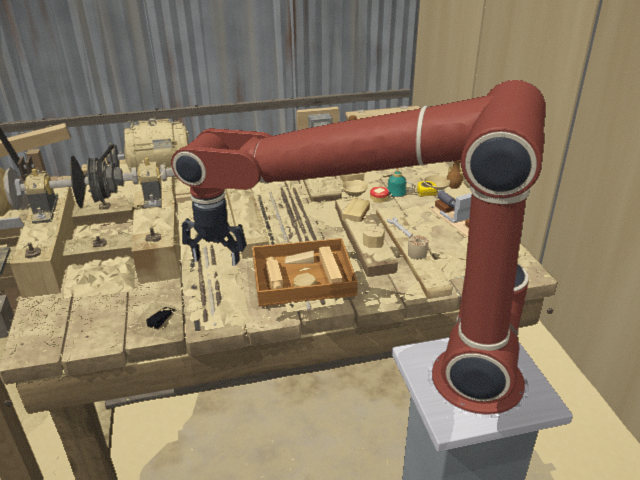

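View pics/wrist0.png

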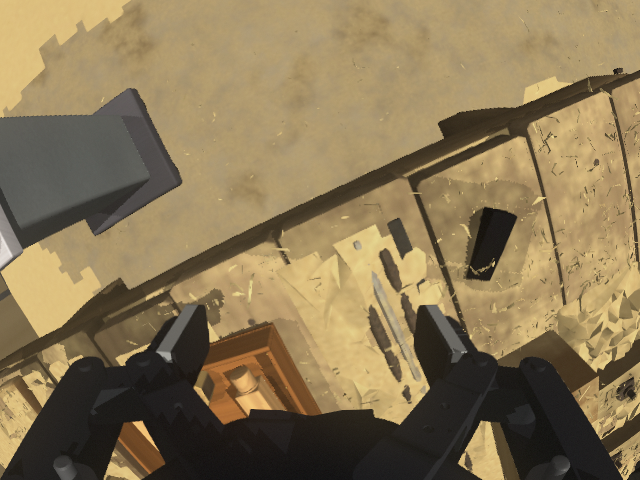

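Run:
```python
import cv2,numpy as np
t=cv2.imread('pics/top0.png');s=cv2.imread('pics/side0.png')
cv2.imwrite('pics/crops1.png',np.hstack([cv2.resize(t[225:325,230:345],None,fx=4,fy=4,interpolation=2)[:400,:460],cv2.resize(t[155:275,460:530],None,fx=3.33,fy=3.33,interpolation=2)[:400]]))
cv2.imwrite('pics/crops2.png',np.hstack([cv2.resize(s[235:310,250:360],None,fx=6,fy=6,interpolation=2)]))
```

```text
(no output)
```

View pics/crops1.png

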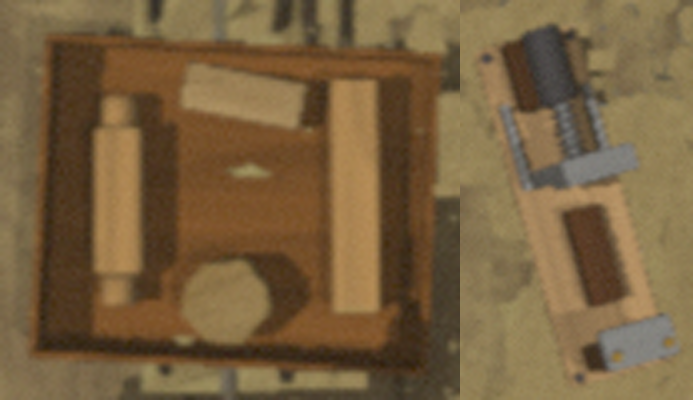

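View pics/crops2.png

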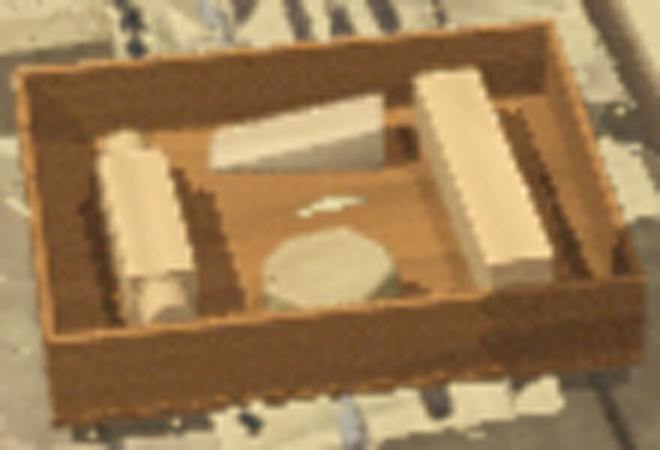

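The tenoned blank is at the top-view pixel (260,275): it has narrow round ends. The stick at (319,275) is square to its ends. I'm leaving the black wedge at (148,303) alone. Next I'll measure coarsely.

Run:
```python
from h import *
c=manip.get_calibration('top')
# crop1 pixel -> image
A=lambda u,v:(230+u/4,225+v/4); B=lambda u,v:(460+(u-460)/3.33,155+v/3.33)
for n,p,z in [('sp far',A(118,97),.047),('sp near',A(117,303),.047),('sq TL',A(95,127),.05),('sq TR',A(140,127),.05),('sq BL',A(95,272),.05),('sq BR',A(140,272),.05),
 ('crate TL',A(47,37),.062),('BL',A(33,353),.062),('TR',A(440,55),.062),('BR',A(425,368),.062),
 ('bed a',B(565,210),.035),('bed b',B(593,204),.035),('bed c',B(625,296),.035),('bed d',B(595,304),.035),('gate front L',B(570,186),.105),('gate front R',B(637,165),.105),
 ('lip L',B(595,340),.077),('lip R',B(670,318),.077)]:
    print(n,np.round(p,1),np.round(onz(c,*p,z),4))
```

```text
sp far [259.5 249.2] [0.5456 0.4024 0.047 ]
sp near [259.2 300.8] [0.404  0.4054 0.047 ]
sq TL [253.8 256.8] [0.5252 0.4182 0.05  ]
sq TR [265.  256.8] [0.5246 0.3873 0.05  ]
sq BL [253.8 293. ] [0.4258 0.4198 0.05  ]
sq BR [265. 293.] [0.4251 0.389  0.05  ]
crate TL [241.8 234.2] [0.5871 0.4486 0.062 ]
BL [238.2 313.2] [0.3723 0.4614 0.062 ]
TR [340.  238.8] [0.5696 0.1805 0.062 ]
BR [336.2 317. ] [0.3567 0.1952 0.062 ]
bed a [491.5 218.1] [ 0.6202 -0.2447  0.035 ]
bed b [499.9 216.3] [ 0.6248 -0.2684  0.035 ]
bed c [509.5 243.9] [ 0.5471 -0.2929  0.035 ]
bed d [500.5 246.3] [ 0.5409 -0.2675  0.035 ]
gate front L [493.  210.9] [ 0.6341 -0.2269  0.105 ]
gate front R [513.2 204.5] [ 0.6499 -0.2811  0.105 ]
lip L [500.5 257.1] [ 0.5107 -0.2526  0.077 ]
lip R [523.1 250.5] [ 0.5274 -0.3143  0.077 ]
```

```bash
cat >> h.py <<'E'
from scipy.spatial.transform import Rotation as Ro
def delta(p,yaw=None,R=None,pos=None):
    """yaw: world angle deg of tool y axis, tool down"""
    s=manip.state(); q=s['tool_rot']; R0=Ro.from_quat([q[1],q[2],q[3],q[0]]); p0=s['tool_pos']
    a=np.radians(yaw); y=np.array([np.cos(a),np.sin(a),0]); z=np.array([0,0,-1.]); M=np.c_[np.cross(y,z),y,z]
    print('shift',np.round(R0.inv().apply(np.array(p)-p0),4),'turn',np.round((R0.inv()*Ro.from_matrix(M)).as_rotvec(),4),'now',np.round(p0,4),'t',s['time'])
E
python3 - <<'E'
from h import *
delta([.475,.404,.2],88.8)
c=manip.get_calibration('wrist');R=np.array(c['R']);print('cam',-R.T@c['t'])
E
```

```text
shift [-0.251  -0.0536  0.0384] turn [-0.0015 -0.0005 -0.4309] now [0.2726 0.5619 0.2383] t 0.15
cam [0.20292611 0.59656729 0.37366632]
```

Request:
step_arm(
  deltas=[
    [-0.03,-0.006,0,0,0,-0.06,-0.08],
    [-0.07,-0.015,0.005,0,0,-0.13,-0.08],
    [-0.12,-0.02,0.01,0,0,-0.2,-0.08],
    [-0.17,-0.025,0.015,0,0,-0.28,-0.08],
    [-0.22,-0.028,0.02,0,0,-0.36,-0.08],
    [-0.26,-0.029,0.02,0,0,-0.41,-0.08],
    [-0.29,-0.03,0.02,0,0,-0.43,-0.08],
    [-0.3,-0.03,0.02,0,0,-0.43,-0.08],
    [-0.3,-0.03,0.02,0,0,-0.43,-0.08],
  ],
)

```text
time: 1.05
tool_pos: [0.5303, 0.4036, 0.2188]
tool_rot: [-0.0, 0.012, 1.0, -0.0]
contact_force: [-0.4, -0.6, -0.6]
gripper_width: 0.541
```

Run:
```python
from h import *
im,c=grab('wrist','w1.png')
s=manip.state();print(s['time'],s['tool_pos'],s['tool_rot'],s['gripper_width'])
for X in [(.475,.404,.05),(.5456,.4024,.047),(.404,.4054,.047)]: print(proj(c,X,True))
```

```text
1.1 [0.52926554 0.40435498 0.21882059] [-6.45514568e-04  1.12726775e-02  9.99936252e-01 -4.10675117e-05] 0.5423720121159634
[308.48033221 155.87297194]
[308.83126399 237.88117117]
[307.99323201  70.22295608]
```

View pics/w1.png

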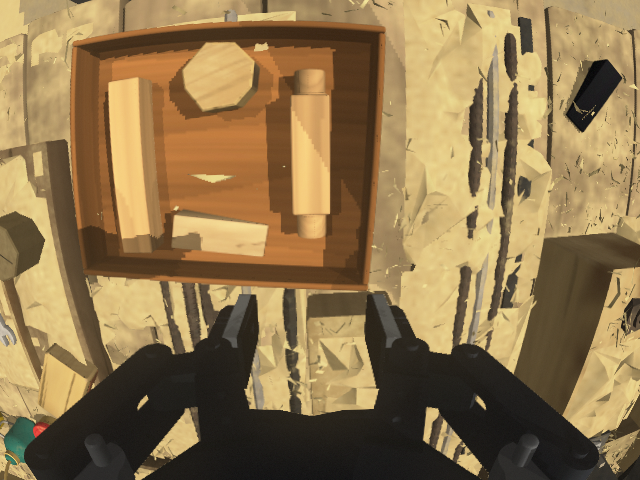

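Run:
```python
from h import *
im=cv2.imread('pics/w1.png')
cv2.imwrite('pics/w1c.png',cv2.resize(im[15:295,230:400],None,fx=2.1,fy=2.1,interpolation=2))
c=manip.get_calibration('wrist')
for p in [(291,95),(331,96),(291,213),(330,214)]: print(np.round(onz(c,*p,.05,True),4))
for p in [(78,45),(383,29),(365,287),(80,270)]: print('crate',np.round(onz(c,*p,.062,True),4))
```

```text
[0.4235 0.3919 0.05  ]
[0.4251 0.424  0.05  ]
[0.5215 0.3889 0.05  ]
[0.5231 0.4216 0.05  ]
crate [0.3561 0.203  0.062 ]
crate [0.3706 0.4656 0.062 ]
crate [0.5856 0.451  0.062 ]
crate [0.5671 0.1784 0.062 ]
```

View pics/w1c.png

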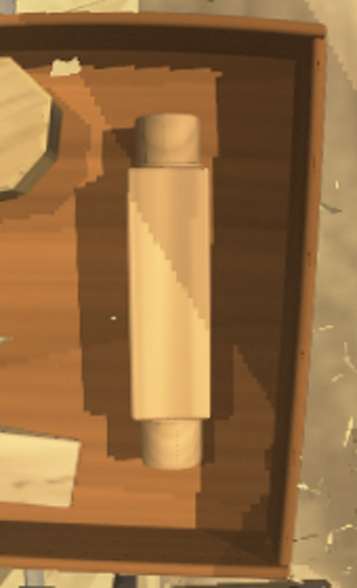

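Run:
```python
from h import *
delta([.4735,.4066,.031],88.4)
```

```text
shift [0.0556 0.001  0.1879] turn [-0.0001 -0.0013  0.0054] now [0.5293 0.4044 0.2188] t 1.1
```

Request:
step_arm(
  deltas=[
    [0.02,0.001,0.02,0,0,0.005,-0.08],
    [0.045,0.001,0.05,0,0,0.005,-0.08],
    [0.056,0.001,0.08,0,0,0.005,-0.08],
    [0.056,0.001,0.105,0,0,0.005,-0.08],
    [0.056,0.001,0.125,0,0,0.005,-0.08],
    [0.056,0.001,0.13,0,0,0.005,-0.08],
    [0.056,0.001,0.13,0,0,0.005,-0.08],
  ],
)

```text
time: 1.8
tool_pos: [0.4721, 0.407, 0.0886]
tool_rot: [-0.001, 0.013, 1.0, -0.0]
contact_force: [-0.4, -0.6, -0.1]
gripper_width: 0.542
```

Run:
```python
from h import *
delta([.4735,.4066,.031],88.4)
im,c=grab('wrist','w2.png');im,c=grab('side','s2.png')
cv2.imwrite('pics/s2c.png',cv2.resize(im[180:310,180:360,::-1],None,fx=4,fy=4,interpolation=2))
```

```text
shift [-0.0015 -0.0003  0.0576] turn [-0.0009 -0.0017  0.0027] now [0.4721 0.407  0.0886] t 1.8
```

View pics/w2.png

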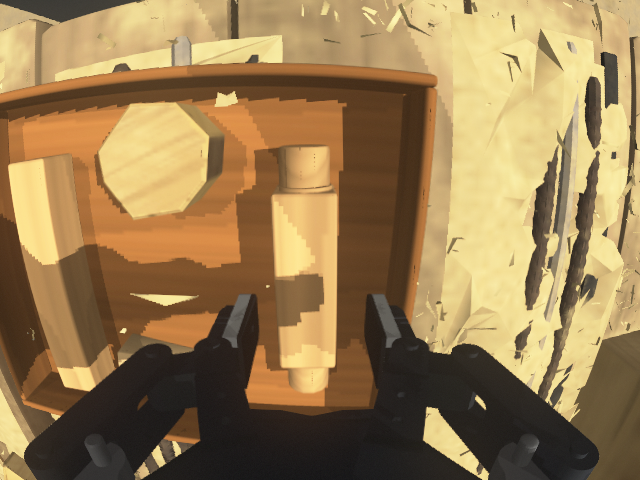

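View pics/s2c.png

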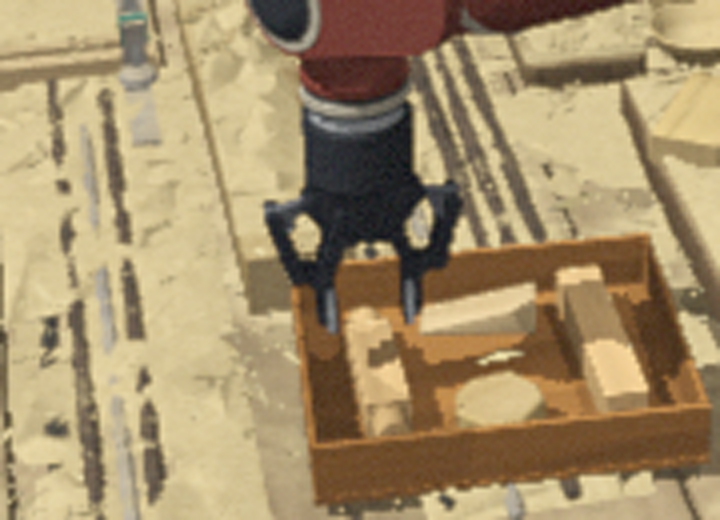

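Request:
step_arm(
  deltas=[
    [-0.001,-0.003,0.01,0,0,0.003,-0.08],
    [-0.0015,-0.003,0.02,0,0,0.003,-0.08],
    [-0.0015,-0.003,0.028,0,0,0.003,-0.08],
    [-0.0015,-0.003,0.035,0,0,0.003,-0.08],
    [-0.0015,-0.003,0.04,0,0,0.003,-0.08],
    [-0.0015,-0.003,0.04,0,0,0.003,-0.08],
  ],
)

```text
time: 2.5
tool_pos: [0.4745, 0.403, 0.048]
tool_rot: [-0.001, 0.015, 1.0, -0.001]
contact_force: [-0.5, 0.4, -0.2]
gripper_width: 0.542
```

Run:
```python
from h import *
im,c=grab('wrist','w3.png')
```

```text
(no output)
```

View pics/w3.png

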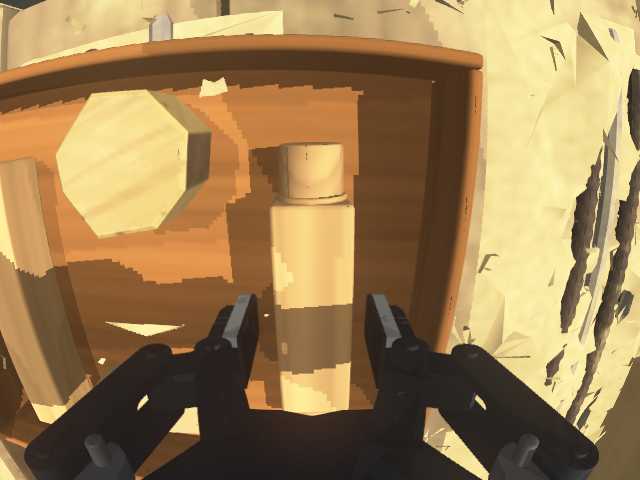

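Request:
step_arm(
  deltas=[
    [0,0,0.005,0,0,0,-0.08],
    [0,0,0.009,0,0,0,-0.08],
    [0,0,0.012,0,0,0,-0.08],
    [0,0,0.012,0,0,0,-0.08],
  ],
)

```text
time: 2.95
tool_pos: [0.4747, 0.4033, 0.0366]
tool_rot: [-0.0, 0.015, 1.0, -0.0]
contact_force: [0.7, 0.2, 0.3]
gripper_width: 0.539
```

Request:
step_arm(
  deltas=[
    [0,0,0.003,0,0,0,-0.08],
    [0,0,0.0045,0,0,0,-0.08],
    [0,0,0.0045,0,0,0,0.1],
    [0,0,0.0045,0,0,0,0.3],
    [0,0,0.0045,0,0,0,0.6],
    [0,0,0.0045,0,0,0,1],
    [0,0,0.0045,0,0,0,1],
    [0,0,0.0045,0,0,0,1],
  ],
)

```text
time: 3.75
tool_pos: [0.4753, 0.4036, 0.033]
tool_rot: [0.0, 0.015, 1.0, 0.0]
contact_force: [1.0, 0.7, 1.1]
gripper_width: 0.365
```

Request:
step_arm(
  deltas=[
    [0,0,-0.01,0,0,0,1],
    [0,0,-0.03,0,0,0,1],
    [0,0,-0.06,0,0,0,1],
    [0,0,-0.1,0,0,0,1],
    [0,0,-0.14,0,0,0,1],
    [0,0,-0.17,0,0,0,1],
    [0,0,-0.18,0,0,0,1],
    [0,0,-0.18,0,0,0,1],
  ],
)

```text
time: 4.55
tool_pos: [0.4757, 0.4039, 0.2148]
tool_rot: [0.001, 0.015, 1.0, 0.001]
contact_force: [0.7, 0.6, -1.0]
gripper_width: 0.365
```

Run:
```python
from h import *
s=manip.state();print(s['tool_pos'],s['gripper_width'],s['joint_pos'])
im,c=grab('wrist','w4.png')
delta([.51,-.26,.25],105)
```

```text
[0.47574084 0.403915   0.21477247] 0.3649217681674634 [ 5.84765485e-01  6.42230069e-02  1.64213828e+00 -3.59279053e-05
  1.43184697e+00 -9.56289267e-01]
shift [-0.0549 -0.6619 -0.0375] turn [-0.0003 -0.0005 -0.2916] now [0.4748 0.4033 0.2123] t 4.6
```

View pics/w4.png

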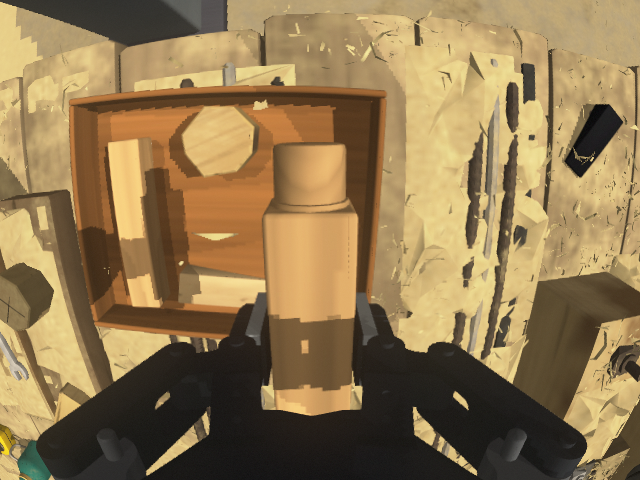

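Run:
```python
from h import *
delta([.62,-.12,.27],104)
c=manip.get_calibration('wrist')
s=manip.state();q=s['tool_rot'];R0=Ro.from_quat([q[1],q[2],q[3],q[0]])
for dx in (0,.0015,.003): print([np.round(proj(c,s['tool_pos']+R0.apply(v),True)) for v in [(.05+dx,-.016,-.017),(.05+dx,.016,-.017),(.072+dx,0,-.014)]])
```

```text
shift [-0.1607 -0.5187 -0.0576] turn [-0.0003 -0.0005 -0.2742] now [0.4748 0.4033 0.2123] t 4.6
[array([259., 214.]), array([356., 214.]), array([307., 145.])]
[array([259., 209.]), array([356., 209.]), array([307., 141.])]
[array([258., 205.]), array([356., 205.]), array([307., 136.])]
```

Request:
step_arm(
  deltas=[
    [-0.006,-0.02,-0.005,0,0,-0.02,1],
    [-0.02,-0.06,-0.02,0,0,-0.05,1],
    [-0.035,-0.105,-0.035,0,0,-0.08,1],
    [-0.05,-0.15,-0.045,0,0,-0.1,1],
    [-0.065,-0.195,-0.058,0,0,-0.12,1],
    [-0.08,-0.24,-0.058,0,0,-0.14,1],
    [-0.095,-0.285,-0.058,0,0,-0.17,1],
    [-0.11,-0.33,-0.058,0,0,-0.2,1],
    [-0.125,-0.375,-0.058,0,0,-0.22,1],
    [-0.14,-0.42,-0.058,0,0,-0.25,1],
    [-0.15,-0.46,-0.058,0,0,-0.27,1],
    [-0.155,-0.495,-0.058,0,0,-0.27,1],
    [-0.16,-0.515,-0.058,0,0,-0.274,1],
    [-0.16,-0.519,-0.058,0,0,-0.274,1],
    [-0.16,-0.519,-0.058,0,0,-0.274,1],
    [-0.16,-0.519,-0.058,0,0,-0.274,1],
  ],
)

```text
time: 6.2
tool_pos: [0.619, -0.1189, 0.2692]
tool_rot: [-0.001, -0.122, 0.993, 0.001]
contact_force: [-0.4, -0.3, -1.6]
gripper_width: 0.363
```

Run:
```python
from h import *
s=manip.state();print(s['tool_pos'],s['tool_rot'],s['gripper_width'])
im,c=grab('wrist','w5.png')
im,c=grab('top','t5.png')
im,c=grab('side','s5.png')
```

```text
[ 0.61897487 -0.11892697  0.26915276] [-1.17624056e-03 -1.22187870e-01  9.92505967e-01  8.04206511e-04] 0.36298387720392356
```

View pics/w5.png

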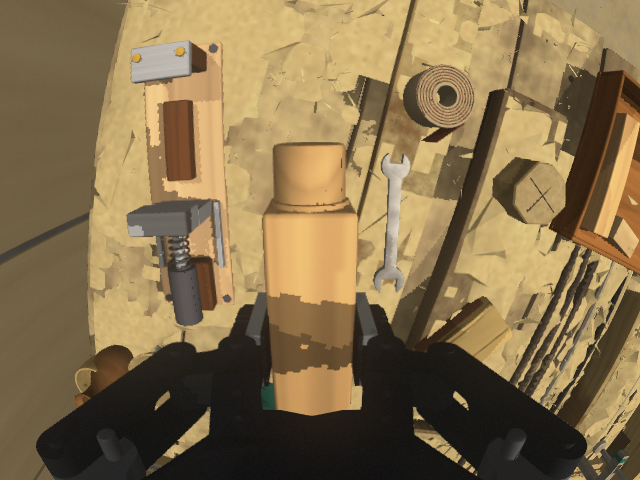

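View pics/t5.png

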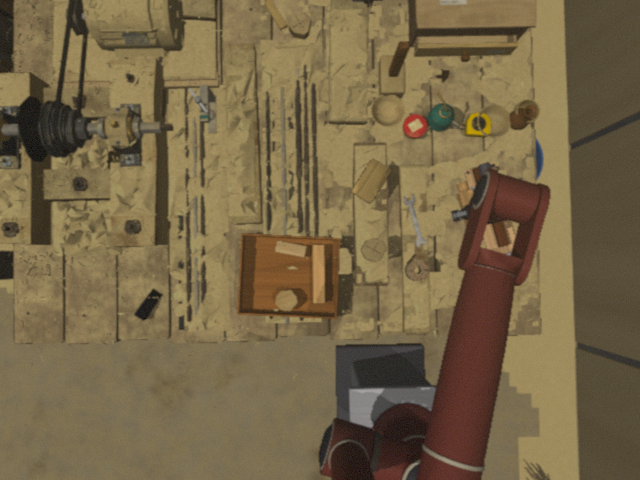

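Run:
```python
import cv2
im=cv2.imread('pics/w5.png')
cv2.imwrite('pics/w5c.png',cv2.resize(im[30:240,110:250],None,fx=2.8,fy=2.8,interpolation=2))
```

```text
(no output)
```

View pics/w5c.png

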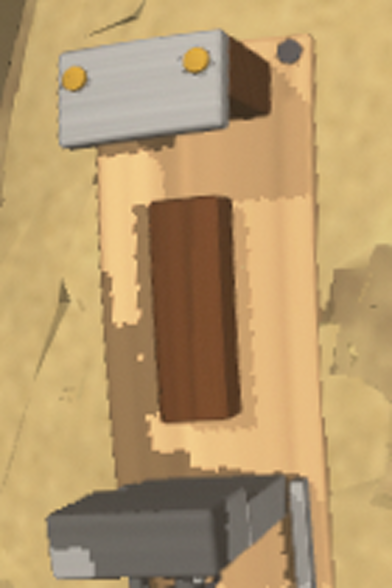

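Run:
```python
from h import *
c=manip.get_calibration('wrist')
P=lambda u,v,z:onz(c,110+u/2.8,30+v/2.8,z,True)
pts={'bedTL':(150,199,.035),'bedTR':(222,196,.035),'bedBL':(160,421,.035),'bedBR':(231,415,.035),
'lipTL':(62,54,.077),'lipTR':(224,30,.077),'lipBL':(62,146,.077),'lipBR':(229,127,.077),'lipBL67':(62,146,.067),'lipBR67':(229,127,.067),
'brdR1':(313,35,.015),'brdR2':(328,480,.015),'brdL1':(98,160,.015),'brdL2':(118,480,.015),'gL':(115,490,.105),'gR':(245,482,.105),'gBL':(48,516,.105),'gBR':(218,508,.105)}
Q={k:P(*v) for k,v in pts.items()}
for k in Q: print(k,np.round(Q[k],4))
ang=lambda a,b:np.degrees(np.arctan2(*(Q[b]-Q[a])[1::-1]))
for a,b in [('bedTL','bedBL'),('bedTR','bedBR'),('brdR1','brdR2'),('brdL1','brdL2'),('lipBL','lipBR')]: print(a,b,ang(a,b),np.linalg.norm((Q[b]-Q[a])[:2]))
print(sum(Q[k] for k in ['bedTL','bedTR','bedBL','bedBR'])/4)
```

```text
bedTL [ 0.5469 -0.2917  0.035 ]
bedTR [ 0.5413 -0.2636  0.035 ]
bedBL [ 0.6282 -0.2713  0.035 ]
bedBR [ 0.6201 -0.2435  0.035 ]
lipTL [ 0.5018 -0.3193  0.077 ]
lipTR [ 0.4873 -0.2622  0.077 ]
lipBL [ 0.5333 -0.3111  0.077 ]
lipBR [ 0.5191 -0.2522  0.077 ]
lipBL67 [ 0.533  -0.3164  0.067 ]
lipBR67 [ 0.5183 -0.2557  0.067 ]
brdR1 [ 0.4735 -0.2501  0.015 ]
brdR2 [ 0.6408 -0.2059  0.015 ]
brdL1 [ 0.5349 -0.3263  0.015 ]
brdL2 [ 0.6605 -0.2933  0.015 ]
gL [ 0.6372 -0.2577  0.105 ]
gR [ 0.6251 -0.2152  0.105 ]
gBL [ 0.651  -0.2807  0.105 ]
gBR [ 0.6351 -0.2225  0.105 ]
bedTL bedBL 14.057445725559369 0.08384974879034993
bedTR bedBR 14.285709307896102 0.08127673148292328
brdR1 brdR2 14.81451839559826 0.1731346876465214
brdL1 brdL2 14.732208179802946 0.1299207903023219
lipBL lipBR 103.62666350202807 0.06061393248968574
[ 0.58412525 -0.26752531  0.035     ]
```

```bash
cat >> h.py <<'E'
S=np.array([.5841,-.2675]);H=np.radians(14.4);EX=np.array([np.cos(H),np.sin(H)])
def dh(bx,bz,by=0):
    p=S+(bx+.0015)*EX+by*np.array([-EX[1],EX[0]]); delta([*p,bz-.001],104.4)
E
python3 - <<'E'
from h import *
dh(-.018,.145)
E
```

```text
shift [ 0.0869 -0.1358  0.1265] turn [ 0.0005 -0.0004 -0.0056] now [ 0.6194 -0.1188  0.2705] t 6.35
```

Request:
step_arm(
  deltas=[
    [0.012,-0.02,0.002,0,0,-0.006,1],
    [0.035,-0.055,0.01,0,0,-0.006,1],
    [0.06,-0.095,0.025,0,0,-0.006,1],
    [0.08,-0.125,0.05,0,0,-0.006,1],
    [0.087,-0.136,0.08,0,0,-0.006,1],
    [0.087,-0.136,0.105,0,0,-0.006,1],
    [0.087,-0.136,0.12,0,0,-0.006,1],
    [0.087,-0.136,0.126,0,0,-0.006,1],
    [0.087,-0.136,0.126,0,0,-0.006,1],
    [0.087,-0.136,0.126,0,0,-0.006,1],
  ],
)

```text
time: 7.35
tool_pos: [0.5691, -0.2729, 0.1465]
tool_rot: [0.001, -0.125, 0.992, -0.001]
contact_force: [0.2, -0.0, -1.8]
gripper_width: 0.366
```

Run:
```python
from h import *
dh(-.018,.097)
print(manip.state()['contact_force'])
im,c=grab('wrist','w6.png')
im,c=grab('side','s6.png')
cv2.imwrite('pics/s6c.png',cv2.resize(im[120:280,360:540,::-1],None,fx=4,fy=3.7,interpolation=2))
```

```text
shift [0.0007 0.0016 0.0505] turn [-0.0019  0.0018 -0.0001] now [ 0.5691 -0.2729  0.1465] t 7.35
[ 2.46173375e-01 -1.50084933e-03 -1.75535600e+00]
```

View pics/w6.png

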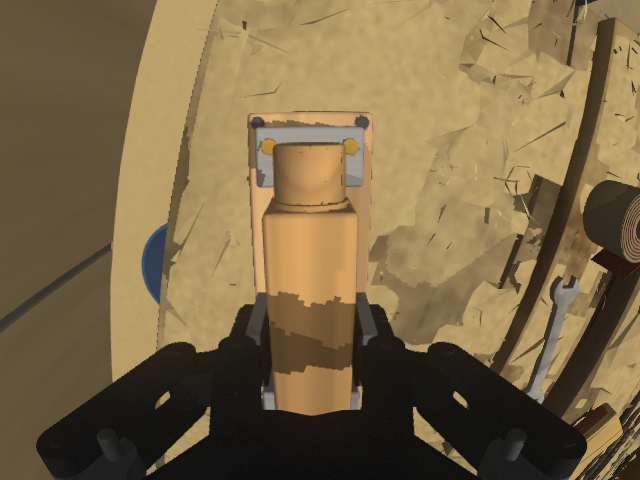

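View pics/s6c.png

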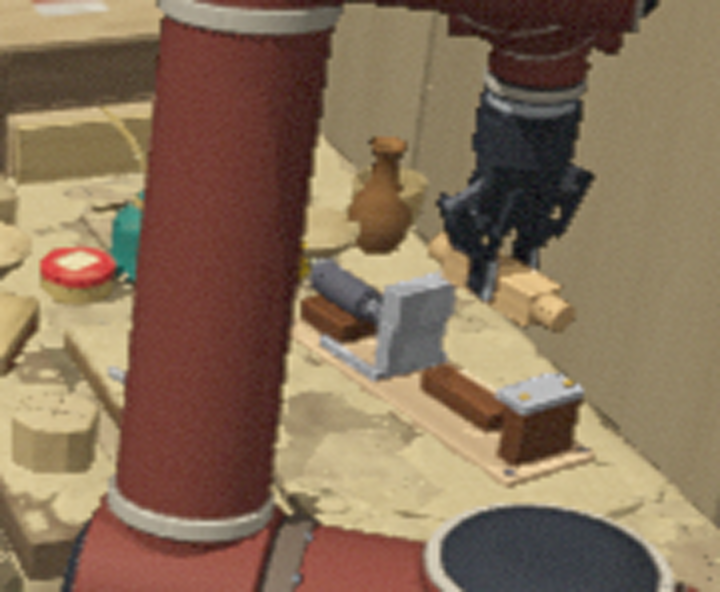

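Request:
step_arm(
  deltas=[
    [0.0005,0.0005,0.012,-0.002,0.002,0,1],
    [0.0005,0.0005,0.028,-0.002,0.002,0,1],
    [0.0005,0.0005,0.04,-0.002,0.002,0,1],
    [0.0005,0.0005,0.047,-0.002,0.002,0,1],
    [0.0005,0.0005,0.049,-0.002,0.002,0,1],
    [0.0005,0.0005,0.049,-0.002,0.002,0,1],
  ],
)

```text
time: 8.05
tool_pos: [0.5672, -0.2725, 0.0951]
tool_rot: [-0.002, -0.125, 0.992, 0.001]
contact_force: [0.2, -0.5, -0.2]
gripper_width: 0.363
```

Run:
```python
from h import *
dh(-.018,.097)
print(manip.state()['contact_force'])
im,c=grab('wrist','w7.png')
im,c=grab('side','s7.png')
a=cv2.resize(im[170:260,430:520,::-1],None,fx=4.4,fy=4.4,interpolation=2);b=cv2.imread('pics/w7.png')[90:486,110:510][:390]
cv2.imwrite('pics/s7c.png',np.hstack([a[:390],b]))
```

```text
shift [-0.0012  0.0007 -0.0009] turn [ 0.0028 -0.0028 -0.0012] now [ 0.5672 -0.2725  0.0951] t 8.05
[ 0.15108023 -0.50985208 -0.18260237]
```

View pics/s7c.png

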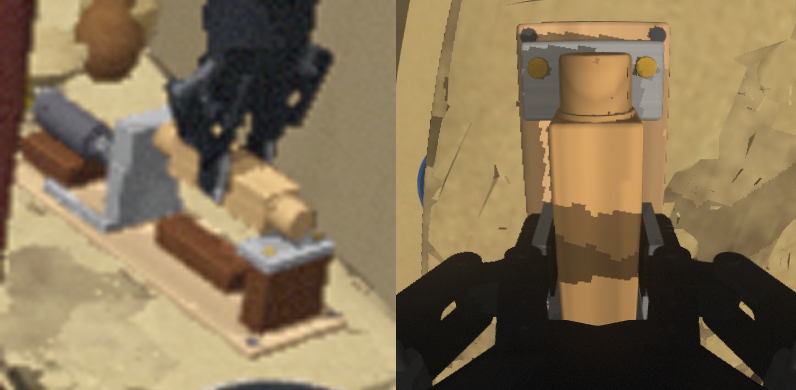

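Request:
step_arm(
  deltas=[
    [-0.003,0,-0.001,0,0,0,1],
    [-0.008,0,-0.001,0,0,0,1],
    [-0.013,0,-0.001,0,0,0,1],
    [-0.018,0,-0.001,0,0,0,1],
    [-0.023,0,-0.001,0,0,0,1],
    [-0.028,0,-0.001,0,0,0,1],
    [-0.033,0,-0.001,0,0,0,1],
    [-0.036,0,-0.001,0,0,0,1],
    [-0.0375,0,-0.001,0,0,0,1],
    [-0.0375,0,-0.001,0,0,0,1],
    [-0.0375,0,-0.001,0,0,0,1],
  ],
)

```text
time: 9.25
tool_pos: [0.6032, -0.2638, 0.0971]
tool_rot: [-0.002, -0.125, 0.992, 0.001]
contact_force: [-7.3, -1.0, 3.5]
gripper_width: 0.367
```

Run:
```python
from h import *
dh(.020,.0515)
s=manip.state();print(s['contact_force'],s['ft_torque'])
im,c=grab('wrist','w8.png')
im,c=grab('side','s8.png')
a=cv2.resize(im[170:260,430:520,::-1],None,fx=4.4,fy=4.4,interpolation=2);b=cv2.imread('pics/w8.png')[90:486,110:510][:390]
cv2.imwrite('pics/s8c.png',np.hstack([a[:390],b]))
```

```text
shift [-0.0023  0.0011  0.0466] turn [ 0.002  -0.0044 -0.0011] now [ 0.6032 -0.2638  0.0971] t 9.25
[-7.34972111 -1.04556081  3.52464855] [-0.13237144  0.94967789  0.00717961]
```

View pics/s8c.png

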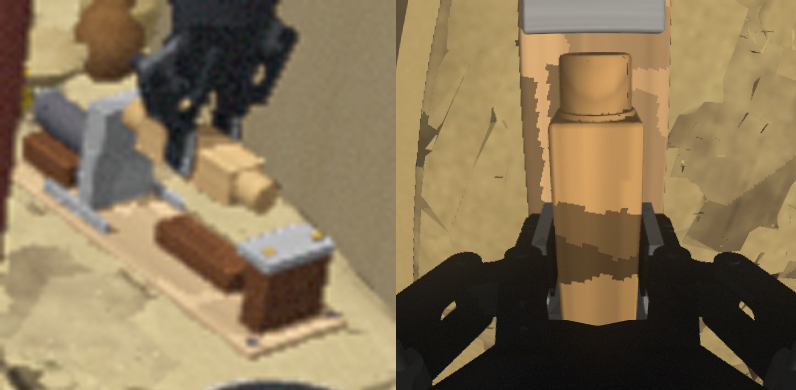

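Request:
step_arm(
  deltas=[
    [-0.001,0.0005,0.005,0,-0.003,0,1],
    [-0.001,0.0005,0.01,0,-0.003,0,1],
    [-0.001,0.0005,0.015,0,-0.003,0,1],
    [-0.001,0.0005,0.02,0,-0.003,0,1],
    [-0.001,0.0005,0.025,0,-0.003,0,1],
    [-0.001,0.0005,0.03,0,-0.003,0,1],
    [-0.001,0.0005,0.035,0,-0.003,0,1],
    [-0.001,0.0005,0.039,0,-0.003,0,1],
    [-0.001,0.0005,0.041,0,-0.003,0,1],
    [-0.001,0.0005,0.041,0,-0.003,0,1],
  ],
)

```text
time: 10.35
tool_pos: [0.6035, -0.263, 0.0554]
tool_rot: [-0.001, -0.125, 0.992, 0.001]
contact_force: [-7.3, -1.9, 1.1]
gripper_width: 0.366
```

Run:
```python
from h import *
dh(.020,.0515)
s=manip.state();print(s['contact_force'],s['ft_torque'])
im,c=grab('wrist','w9.png')
im,c=grab('side','s9.png')
a=cv2.resize(im[170:260,430:520,::-1],None,fx=4.4,fy=4.4,interpolation=2);b=cv2.imread('pics/w9.png')[90:486,110:510][:390]
cv2.imwrite('pics/s9c.png',np.hstack([a[:390],b]))
```

```text
shift [-0.0016  0.0005  0.0049] turn [ 0.0024 -0.0021 -0.0011] now [ 0.6035 -0.263   0.0554] t 10.35
[-7.33950049 -1.92126147  1.09893534] [-0.26442675  0.94249766 -0.01166993]
```

View pics/s9c.png

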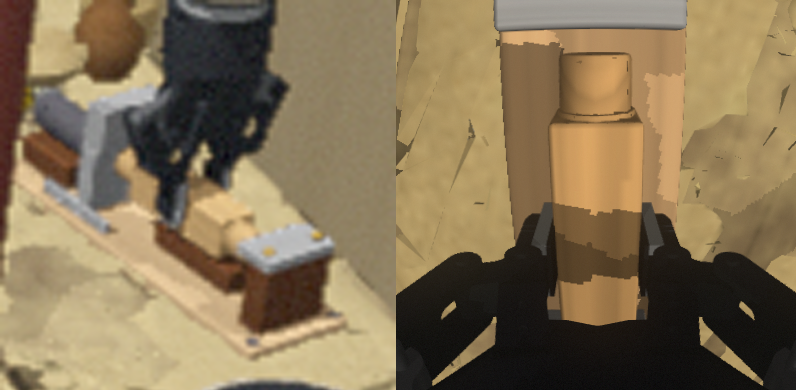

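Request:
step_arm(
  deltas=[
    [0,-0.001,0.001,0,0,0,1],
    [0,-0.0015,0.002,0,0,0,1],
    [0,-0.0015,0.003,0,0,0,1],
    [0,-0.0015,0.004,0,0,0,1],
    [0,-0.0015,0.0045,0,0,0,1],
    [0,-0.0015,0.0045,0,0,0,1],
  ],
)

```text
time: 11.05
tool_pos: [0.6042, -0.2643, 0.0512]
tool_rot: [-0.001, -0.125, 0.992, 0.001]
contact_force: [-8.2, -0.9, 2.4]
gripper_width: 0.365
```

Request:
step_arm(
  deltas=[
    [0,0,0.0006,0,0,0,1],
    [0,0,0.0012,0,0,0,1],
    [0,0,0.0012,0,0,0,1],
  ],
)

```text
time: 11.35
tool_pos: [0.6043, -0.2643, 0.05]
tool_rot: [-0.001, -0.125, 0.992, 0.001]
contact_force: [-6.1, -1.4, 2.8]
gripper_width: 0.362
```

Run:
```python
from h import *
dh(.020,.0515)
s=manip.state();print(s['contact_force'],s['ft_torque'])
im,c=grab('wrist','w10.png')
im,c=grab('side','s10.png')
a=cv2.resize(im[170:260,430:520,::-1],None,fx=4.4,fy=4.4,interpolation=2);b=cv2.imread('pics/w10.png')[90:486,110:510][:390]
cv2.imwrite('pics/s10c.png',np.hstack([a[:390],b]))
```

```text
shift [-0.0012  0.0019 -0.0005] turn [ 0.0023 -0.0014 -0.0008] now [ 0.6043 -0.2643  0.05  ] t 11.35
[-6.14093074 -1.44987093  2.76537505] [-0.11160559  0.86498444  0.07473052]
```

View pics/s10c.png

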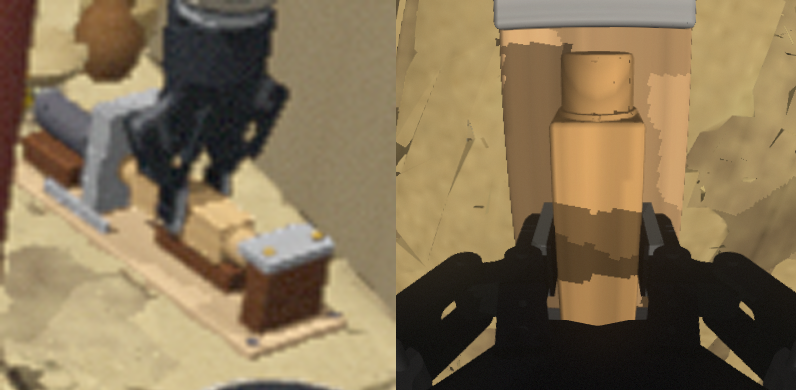

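Request:
step_arm(
  deltas=[
    [0.003,0,-0.0003,0,0,0,1],
    [0.006,0,-0.0003,0,0,0,1],
    [0.009,0,-0.0003,0,0,0,1],
    [0.012,0,-0.0003,0,0,0,1],
    [0.015,0,-0.0003,0,0,0,1],
    [0.015,0,-0.0003,0,0,0,1],
  ],
)

```text
time: 12.05
tool_pos: [0.5899, -0.268, 0.0501]
tool_rot: [-0.0, -0.125, 0.992, 0.001]
contact_force: [-5.6, -2.1, -1.1]
gripper_width: 0.363
```

Run:
```python
from h import *
dh(.0,.0515)
s=manip.state();print(s['contact_force'],s['ft_torque'])
im,c=grab('wrist','w11.png')
im,c=grab('side','s11.png')
a=cv2.resize(im[170:260,430:520,::-1],None,fx=4.4,fy=4.4,interpolation=2);b=cv2.imread('pics/w11.png')[90:486,110:510][:390]
cv2.imwrite('pics/s11c.png',np.hstack([a[:390],b]))
```

```text
shift [ 0.004   0.0019 -0.0003] turn [ 0.002  -0.0001 -0.0012] now [ 0.5899 -0.268   0.0501] t 12.05
[-5.63947154 -2.11928243 -1.0566262 ] [-0.27394335  0.66605934  0.00555162]
```

View pics/s11c.png

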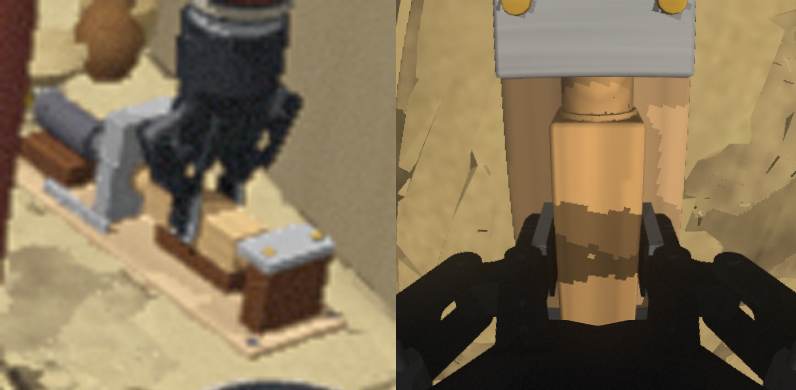

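Both ends are now under the lips, with about 4 mm left to go. I'll slide until the blank meets the stop, then open.

Request:
step_arm(
  deltas=[
    [0.001,0,0,0,0,0,1],
    [0.002,0,0,0,0,0,1],
    [0.003,0,0,0,0,0,1],
    [0.004,0,0,0,0,0,1],
    [0.004,0,0,0,0,0,1],
  ],
)

```text
time: 12.65
tool_pos: [0.5863, -0.2689, 0.0502]
tool_rot: [0.0, -0.125, 0.992, 0.001]
contact_force: [-4.2, -2.9, -2.6]
gripper_width: 0.362
```

Request:
step_arm(
  deltas=[
    [0.001,0,0,0,0,0,1],
    [0.001,0,0,0,0,0,0.2],
    [0.001,0,0,0,0,0,0.1],
    [0.001,0,0,0,0,0,0],
    [0.001,0,0,0,0,0,-0.1],
    [0.001,0,0,0,0,0,-0.1],
    [0.001,0,0,0,0,0,-0.1],
  ],
)

```text
time: 13.35
tool_pos: [0.5857, -0.2689, 0.0504]
tool_rot: [0.001, -0.125, 0.992, 0.001]
contact_force: [-0.1, -0.7, 0.2]
gripper_width: 0.55
```

Run:
```python
from h import *
s=manip.state();print(s['contact_force'],s['gripper_width'])
im,c=grab('wrist','w12.png')
im,c=grab('side','s12.png')
a=cv2.resize(im[170:260,430:520,::-1],None,fx=4.4,fy=4.4,interpolation=2);b=cv2.imread('pics/w12.png')[90:486,110:510][:390]
cv2.imwrite('pics/s12c.png',np.hstack([a[:390],b]))
```

```text
[-0.07367826 -0.72915657  0.22705923] 0.5500558430316161
```

View pics/s12c.png

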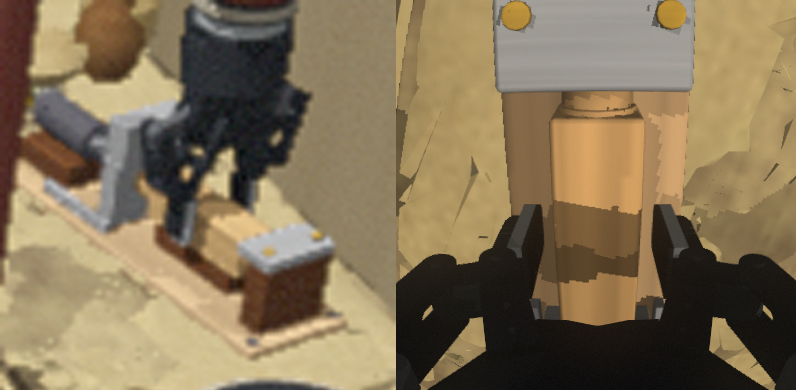

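Request:
step_arm(
  deltas=[
    [0,0,-0.008,0,0,0,-0.1],
    [0,0,-0.02,0,0,0,-0.1],
    [0,0,-0.04,0,0,0,-0.1],
    [0,0,-0.08,0,0,0,-0.1],
    [0,0,-0.12,0,0,0,-0.1],
    [-0.02,0.03,-0.16,0,0,0,-0.1],
    [-0.05,0.07,-0.18,0,0,0,-0.1],
    [-0.08,0.11,-0.2,0,0,0,-0.1],
    [-0.09,0.13,-0.2,0,0,0,-0.1],
    [-0.09,0.13,-0.2,0,0,0,-0.1],
  ],
)

```text
time: 14.45
tool_pos: [0.6422, -0.1176, 0.2543]
tool_rot: [0.003, -0.127, 0.992, 0.001]
contact_force: [-0.3, -1.1, 0.0]
gripper_width: 0.549
```

Run:
```python
from h import *
s=manip.state();print(s['time'],s['contact_force'],s['tool_pos'])
im,c=grab('wrist','w13.png')
im,c=grab('side','s13.png')
a=cv2.resize(im[170:260,430:520,::-1],None,fx=4.4,fy=4.4,interpolation=2)[:390];b=cv2.resize(cv2.imread('pics/w13.png')[30:230,100:300],None,fx=1.95,fy=1.95,interpolation=2)[:390]
cv2.imwrite('pics/s13c.png',np.hstack([a,b]))
```

```text
14.45 [-0.26393407 -1.07832834  0.00677402] [ 0.64215724 -0.11757407  0.25425584]
```

View pics/s13c.png

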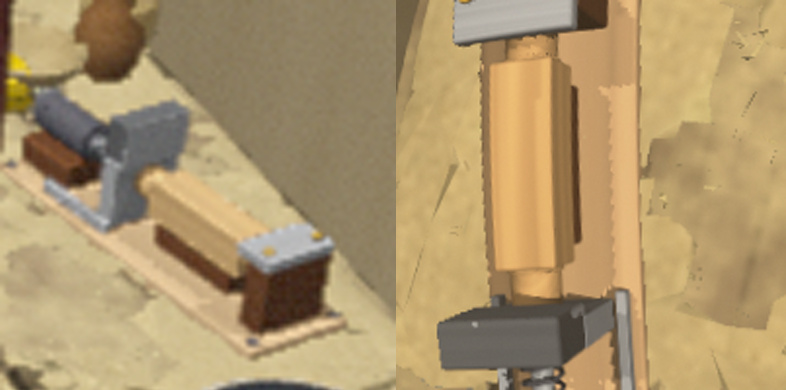

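View pics/w13.png

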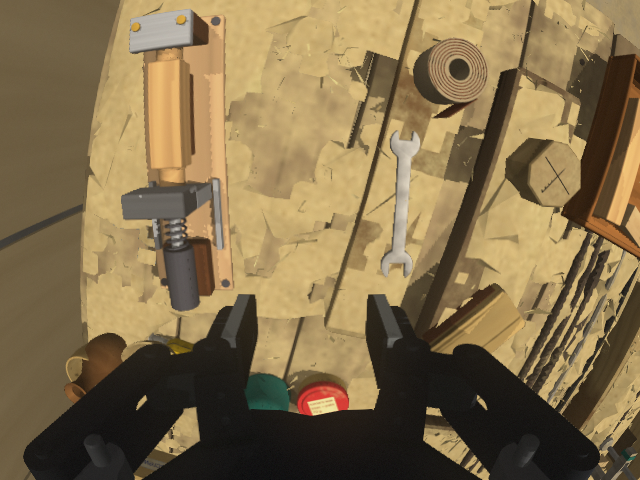

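Run:
```python
from h import *
c=manip.get_calibration('wrist')
Q=np.array([onz(c,100+(u-396)/1.95,30+v/1.95,.067,True)[:2] for u,v in [(490,66),(556,58),(498,272),(560,268)]])
m=Q.mean(0)-S;print(m@EX,m@[-EX[1],EX[0]],[np.degrees(np.arctan2(*(Q[b]-Q[a])[::-1])) for a,b in((0,2),(1,3))], np.linalg.norm(Q[2]-Q[0]))
```

```text
-0.003168260797107908 0.0004174074473949719 [np.float64(14.846588384951929), np.float64(14.050450797714818)] 0.09797570336157603
```

```bash
python3 -c "
from h import *
im,c=grab('top','t14.png'); cv2.imwrite('pics/t14c.png',cv2.resize(im[150:330,230:530,::-1],None,fx=2.5,fy=2.5))
print(manip.job_done())"
```

```text
the job is handed in; nothing more can be done
None
```

View pics/t14c.png

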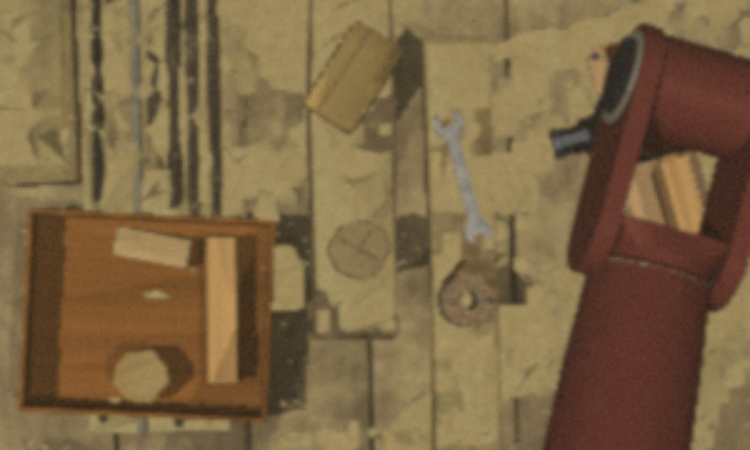

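I took the tenoned blank out of the crate and loaded it into the spring holder, then handed the job in at about 14.6 s; no verdict is reported. The end of the blank pushed the gate back about 30 mm. I held it there while I lowered the blank level on to the bed, let the gate snap over the end, slid the blank to the stop and let go.

**Last checks:**
- **Seating:** the wrist and side pictures show the blank on the bed with both ends under the lips. The measured angle was within 0.5° of the holder axis and the sideways offset 0.4 mm.
- **Along the axis:** the measurement put the centre 3 mm past the seat, towards the end stop. The blank cannot go through the stop, so I put this down to image and calibration error and took it as fully home.
- **Gate opening:** I did not measure the final gate opening or the final height above the bed. I judged both from the pictures.
- **Everything else:** the final top view shows the square stick, wedge and octagonal blank still in the crate and the bystanders apparently where they were, by eye only. The gripper was clear of everything.

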